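# Make up two reference kits in their trays

### The arm

A 6-joint arm with a two-finger parallel gripper is mounted at the origin on a cart in front of the work surface, level with it; the furniture and walls round the work are solid. World frame = base frame: x ahead of the robot, y to its left, z up, the work surface at z = 0. Lengths are in m, angles in rad, forces in N, time in s.
With the tool pointing down it reaches from about 0.35 to 0.975 m from the base axis. Payload 4.9 kg.
Tool frame: the origin (TCP) lies at the very end of the fingers, on their centre line; the grasp point (between the pads) lies 19 mm behind it (ctrl.grasp_offset is the distance from the TCP to the grasp point, in m); z points along the fingers, y is the line along which they close (so a half turn about z gives the same grasp; the last joint's range is limited). The gripper opens to 85 mm and grips with 20 to 120 N. Pads are 22 mm wide; open, the fingers measure 114 mm over their backs; the gripper's body (76 mm by 85 mm) begins 54 mm behind the grasp point. The pads swing forward as they close: fully open they stand 13 mm farther back than shut.
Start: joints at [-1.371, 0.053, 1.613, -0, 1.476, -0.119], TCP at [0.196, -0.593, 0.231] pointing down, gripper open.
Joint ranges: [-3.01, 3.01], [-1.01, 2.22], [0.06, 2.58], [-1.02, 4.17], [0.09, 2.62], [-3.14, 3.14]. Speed limits (rad/s): [2.57, 2.57, 3.14, 3.14, 3.14, 3.14].

### API

Orientations are given as a rotation vector (axis times angle).
In Python, from station import ctrl, optics gives the robot as it stands.
- The arm moves only by the shell command python3 -m handwheel 'ROWS' [OPENING] [FORCE]. ROWS is JSON, a list of rows, each an object of numbers: "tx", "ty", "tz": the shift along the tool's x, y, z in mm; "roll": the turn about the tool's z in rad. A call has 1 to 12 rows; each row shifts and turns the commanded pose from where the row before left it, along the tool's axes as they then stand; what a row does not reach is not made up. A row lasts 1/12 s, in which the tool goes at most 41.7 mm and 7.16 degrees, less where a joint would pass 70% of its speed; a pose out of reach is approached as far as the arm can. A call with a gripper value outside its range is refused whole. OPENING is the finger opening in mm, from 0 to 85.4, set as the call begins (- or left out, the last holds). The fingers move at their own pace and stop on an object; FORCE is the grip in N (left out, the last holds). Time passes only in rows, so rows that do not move let the fingers close. It gives the time, the measured TCP pose, the force, the opening and the grip force at its end, in the units of the state.
- ctrl.get_obs(): the state, without advancing time (a new reading comes with each control period).
- optics.get_image(name): name is "scene" or "top" or "wrist"; returns (picture, depth): 480x640x3 uint8, red, green, blue; 480x640 float32, m along the optical axis (not along the pixel's ray), 0 where there is no reading.
- optics.camera_params(name): a dict with "mtx" (3x3 intrinsics, pixels), "k1" (the pictures are not rectified: a ray, as slopes to the right and down, at radius r is drawn at 1 + k1 r^2 times it, then the intrinsics apply), "extrinsics" (4x4, takes a point from camera to world coordinates); the wrist camera has in their place "tool_from_camera" (4x4, takes a point from camera to tool coordinates, whose origin is the TCP and whose axes are the flange's). Camera axes: x right, y down, z forward; pixel columns grow to the right and rows downward; lengths in m; the calibration is good to about 2 mm. A picture is of the moment at which its call begins: read the wrist's pose just before it. camera_params takes no time and is no camera call.
- ctrl.finish_job(): hands the job in; it is judged then, once.
The state is a dict: "t": time; "q": joint angles; "dq": joint speeds; "effort": joint torques, N m; "tool_pos": TCP position; "tool_rot": TCP orientation; "contact_force": force on the tool from outside, world axes, zero at the start; "wrist_torque": the same for the moment, N m; "opening": finger opening in m; "grip_force": force on a finger pad.
Only numpy, scipy, OpenCV 4.12 (cv2) and the standard library are available. Lean on these libraries where they do the work, as an engineer would, in place of code of your own. Each camera call takes 0.05 s, during which the arm holds its last target. There are 200 camera calls.

### The job

Make up two kits from the stock on the pale mat: the blue tray gets the orange-capped bottle and the vials with the green and the black cap; the yellow tray gets the brown glass bottle and the vial with the white cap. Each bottle stands upright in the large middle pocket of its tray and each vial upright in a small end pocket of its own (either end). Knock nothing over, and leave the white bottle with the white cap and the roll of tape where they are. Keep clear of the black arm of the sampling machine that sticks out over the bench between mat and trays.

Things in the scene. Friction and masses are not known exactly. Their poses are not given: they have to be found in the camera images.
- orange_bottle: white plastic bottle with an orange cap, 43 mm across and 82 mm tall with its cap (straight body below, cap from 70 mm up); stands upright on the pale mat (mat 2 mm thick) among the stock. Origin at the centre of its underside, z up.
- amber_bottle: brown (amber) glass bottle with a black cap, 48 mm across and 88 mm tall with its cap (straight body below, cap from 74 mm up); stands upright on the pale mat (mat 2 mm thick) among the stock. Origin at the centre of its underside, z up.
- green_vial: small clear glass screw vial with cream contents and a green cap, 22 mm across and 51 mm tall; stands upright on the pale mat (2 mm thick) among the stock. Origin at the centre of its underside, z up.
- black_vial: small clear glass screw vial with cream contents and a black cap, 22 mm across and 51 mm tall; stands upright on the pale mat (2 mm thick) among the stock. Origin at the centre of its underside, z up.
- white_vial: small clear glass screw vial with cream contents and a white cap, 22 mm across and 51 mm tall; stands upright on the pale mat (2 mm thick) among the stock. Origin at the centre of its underside, z up.
- blue_tray: blue moulded kit tray, fixed to the bench, 80 x 184 mm (x by y) and 14 mm high, origin at the centre of its underside. Three round pockets lie in a row along its y axis (all at x = 0): the large bottle pocket, 66 mm across, in the middle (y = 0), and two small vial pockets, 42 mm across, at y = +66 mm and y = -66 mm. Each pocket is 10 mm deep, its grey floor 4 mm above the bench.
- yellow_tray: yellow moulded kit tray, fixed to the bench, 80 x 184 mm (x by y) and 14 mm high, origin at the centre of its underside. Three round pockets lie in a row along its y axis (all at x = 0): the large bottle pocket, 66 mm across, in the middle (y = 0), and two small vial pockets, 42 mm across, at y = +66 mm and y = -66 mm. Each pocket is 10 mm deep, its grey floor 4 mm above the bench.
- white_bottle: white plastic bottle with a white cap (not needed, stays where it is), 43 mm across and 82 mm tall with its cap (straight body below, cap from 70 mm up); stands upright on the pale mat (mat 2 mm thick) among the stock. Origin at the centre of its underside, z up.
- autosampler: white sampling machine fixed behind the mat and the trays. Its origin lies at bench height under its middle. Its fixed black arm sticks out towards the robot, 225 to 250 mm above the bench and 25 mm wide; the arm's free end is at x = -265 mm, y = +150 mm from the origin. Pass in front of it.
- tape_roll: roll of green label tape, 68 mm across and 19 mm high, lying flat behind the trays; stays where it is. Origin at the centre of its underside.
Things that resemble listed ones, but are neither listed nor needed, are in the scene too. Of the things that look like the amber_bottle, take the one that is nearest to the robot's base at the start.

How it is judged:
By the outcome, as a careful person would: the job done as asked, in the order asked, and still so for the second after the job is handed in, with the robot touching nothing.
It also fails if it takes over 136 s, if anything falls off the work surface, if the arm or the gripper's body presses on something with over 40 N, if the wrist force passes 120 N, or if a joint passes its speed limit or range.

## Working session

There is one attempt and no reset: what is moved stays moved. The work goes in short steps, Python scripts to look and compute and a shell command to move; the robot and the scene stay as the last step left them, time stands still between calls to the robot, and variables do not carry over. Pictures are saved under pics/ and viewed, at most 14 in all, crops included, and the job is handed in when it is done.

```bash
mkdir -p pics; ls; python3 - <<'E'
from station import ctrl, optics
import cv2,numpy as np
o=ctrl.get_obs(); print({k:np.round(v,3) for k,v in o.items()}, ctrl.grasp_offset)
for n in ("top","scene"):
    p,d=optics.get_image(n); cv2.imwrite(f"pics/{n}0.png",p[:,:,::-1]); np.save(f"pics/{n}0.npy",d)
    c=optics.camera_params(n); print(n,c)
print(optics.camera_params("wrist"))
E
```

```text
pics
{'t': np.float64(0.0), 'q': array([-1.371,  0.053,  1.614, -0.   ,  1.476, -0.119]), 'dq': array([ 0.   ,  0.001,  0.001, -0.002, -0.001,  0.001]), 'effort': array([ 0.0000e+00, -3.9368e+01, -3.7018e+01, -0.0000e+00,  7.0000e-03,
        0.0000e+00]), 'tool_pos': array([ 0.196, -0.593,  0.23 ]), 'tool_rot': array([-3.1  , -0.498,  0.   ]), 'contact_force': array([ 0.281, -0.747, -0.135]), 'wrist_torque': array([-0.043,  0.063, -0.002]), 'grip_force': np.float64(0.0), 'opening': np.float64(0.085)} 0.0187
top {'mtx': array([[524.76322076,   0.        , 319.98259938],
       [  0.        , 524.76322076, 231.85114454],
       [  0.        ,   0.        ,   1.        ]]), 'k1': -0.05685390005872703, 'extrinsics': array([[ 0.01459372, -0.99263779,  0.12023829,  0.39227299],
       [-0.99967167, -0.01701754, -0.01915631, -0.10690571],
       [ 0.02106144, -0.11991925, -0.99256022,  1.8547053 ],
       [ 0.        ,  0.        ,  0.        ,  1.        ]])}
scene {'mtx': array([[506.70238871,   0.        , 330.29682198],
       [  0.        , 506.70238871, 235.50135407],
       [  0.   
[... 177 characters left out ...]
.50367785, -0.88394186],
       [-0.00161753, -0.91049261, -0.41352217,  0.68594072],
       [ 0.        ,  0.        ,  0.        ,  1.        ]])}
{'mtx': array([[339.0133966 ,   0.        , 319.9074424 ],
       [  0.        , 339.0133966 , 236.44099505],
       [  0.        ,   0.        ,   1.        ]]), 'k1': -0.0376845019640925, 'tool_from_camera': array([[-1.15820893e-03, -9.65426436e-01, -2.60673080e-01,
         6.56598208e-02],
       [ 9.99998323e-01, -1.48799595e-03,  1.06778821e-03,
        -3.36301533e-04],
       [-1.41875145e-03, -2.60671406e-01,  9.65426541e-01,
        -1.42857501e-01],
       [ 0.00000000e+00,  0.00000000e+00,  0.00000000e+00,
         1.00000000e+00]])}
```

View pics/top0.png

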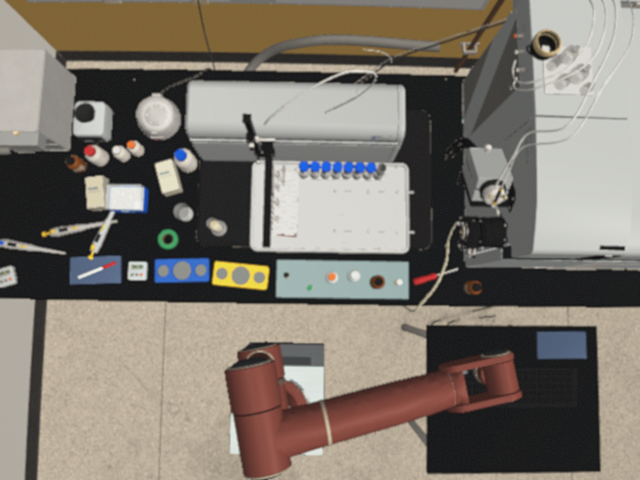

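View pics/scene0.png

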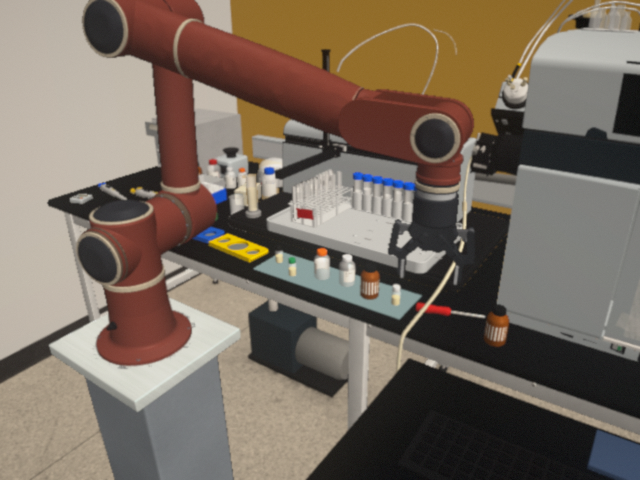

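The amber look-alikes in top0 are at (377,282) on the mat, (473,287) off the mat to the right, and (75,162) at the far left. The one at (377,282) fits: it's on the mat and nearest the base at about (265,400). I'll confirm in an enlarged crop and measure.

```bash
cat > h.py <<'E'
import numpy as np, cv2
from station import ctrl, optics
from scipy.spatial.transform import Rotation as R
def ray(c,uv):
    k=np.array([c['k1'],0,0,0,0.]); 
    return np.r_[cv2.undistortPoints(np.array([[uv]],float),c['mtx'],k)[0,0],1]
def at_z(name,uv,z,E=None):
    c=optics.camera_params(name); E=c['extrinsics'] if E is None else E
    d=E[:3,:3]@ray(c,uv); o=E[:3,3]; return o+d*(z-o[2])/d[2]
def proj(name,P,E=None):
    c=optics.camera_params(name); E=c['extrinsics'] if E is None else E
    p=np.linalg.inv(E)@np.r_[P,1]; x=p[:2]/p[2]; x=x*(1+c['k1']*(x@x)); return c['mtx'][:2,:2]@x+c['mtx'][:2,2]
def wristE():
    o=ctrl.get_obs(); T=np.eye(4); T[:3,:3]=R.from_rotvec(o['tool_rot']).as_matrix(); T[:3,3]=o['tool_pos']
    return T@optics.camera_params('wrist')['tool_from_camera']
E
python3 - <<'E'
from h import *
p=cv2.imread('pics/top0.png'); a=cv2.resize(p[255:305,145:305],None,fx=5,fy=5,interpolation=cv2.INTER_CUBIC); b=cv2.resize(p[255:305,270:430],None,fx=5,fy=5,interpolation=cv2.INTER_CUBIC)
cv2.imwrite('pics/c1.png',np.vstack([a,b]))
s=cv2.imread('pics/scene0.png'); cv2.imwrite('pics/c2.png',cv2.resize(s[220:350,240:520],(784,364),interpolation=cv2.INTER_CUBIC))
d=np.load('pics/top0.npy'); c=optics.camera_params('top')
for n,uv in dict(blk=(286,275),grn=(309,287),org=(332,277),wb=(355,275),amb=(377,282),wv=(400,282),amb2=(473,287),blueL=(161,270),blueM=(182,270),blueR=(202,270),yL=(219,275),yM=(241,275),yR=(262,275),arm=(267,245)).items():
    z=d[uv[1],uv[0]]; P=c['extrinsics']@np.r_[ray(c,uv)*z,1]; print(n,np.round(P[:3],3))
E
```

```text
blk [ 0.46  -0.028  0.052]
grn [ 0.42  -0.107  0.051]
org [ 0.454 -0.184  0.089]
wb [ 0.462 -0.261  0.087]
amb [ 0.44  -0.335  0.091]
wv [ 0.442 -0.42   0.049]
amb2 [ 0.427 -0.665  0.079]
blueL [0.471 0.412 0.014]
blueM [0.473 0.339 0.012]
blueR [0.474 0.269 0.009]
yL [0.458 0.21  0.004]
yM [0.459 0.132 0.009]
yR [0.46  0.059 0.008]
arm [0.544 0.024 0.246]
```

View pics/c1.png

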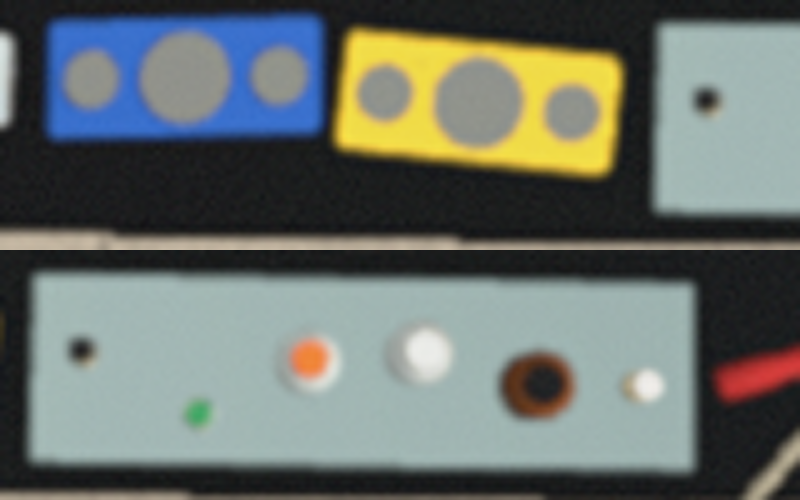

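View pics/c2.png

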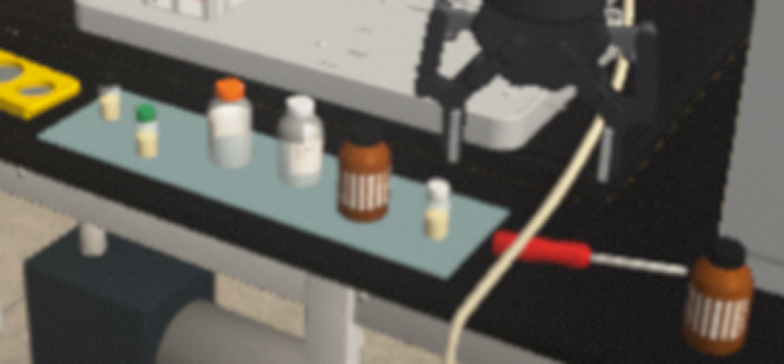

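c1 and c2 confirm the layout. In top pixels, the mat holds:
- black vial (286,275)
- green vial (309,287)
- orange bottle (332,277)
- white bottle (355,275), which stays
- amber bottle (377,282), the nearest amber look-alike
- white vial (400,282)

The blue and yellow trays are at (182,270) and (241,275). Next I'll refine these positions.

```bash
python3 - <<'E'
from h import *
p=cv2.imread('pics/top0.png'); hsv=cv2.cvtColor(p,cv2.COLOR_BGR2HSV).astype(int); H,S,V=hsv[...,0],hsv[...,1],hsv[...,2]
yy,xx=np.mgrid[:480,:640]
def cen(m,uv,r): 
    m=m&(abs(xx-uv[0])<=r)&(abs(yy-uv[1])<=r); return (xx[m].mean(),yy[m].mean()),m.sum()
for n,m,uv,r,z in [('blk',V<90,(286,275),5,.053),('grn',(S>110)&(H>45)&(H<80),(309,287),5,.053),('org',(H<16)&(S>120),(332,277),7,.084),('wb',(V>205)&(S<40),(355,275),8,.084),('amb',V<75,(378,282),5,.09),('wv',V>205,(400,282),5,.053)]:
    c,k=cen(m,uv,r); print(n,k,np.round(c,1),np.round(at_z('top',c,z)[:2],4))
for n,m in [('blue',(H>100)&(H<125)&(S>120)),('yel',(H>20)&(H<35)&(S>120))]:
    m=m&(yy>255)&(yy<295)&(xx>150)&(xx<275); m=(m*255).astype(np.uint8)
    ct=max(cv2.findContours(m,0,2)[0],key=cv2.contourArea); (cx,cy),_,_=cv2.minAreaRect(ct)
    B=np.array([at_z('top',q,.014)[:2] for q in cv2.boxPoints(cv2.minAreaRect(ct))]); c=B.mean(0)
    e=max([B[1]-B[0],B[2]-B[1]],key=np.linalg.norm); u=e/np.linalg.norm(e); u*=np.sign(u[1]); print(n,np.round(c,4),'L',np.linalg.norm(e),'pockets +y',np.round(c+.066*u,4),'-y',np.round(c-.066*u,4))
d=np.load('pics/top0.npy'); c=optics.camera_params('top')
P=np.array([c['extrinsics'][:3,:3]@(ray(c,(u,v))*d[v,u])+c['extrinsics'][:3,3] for u in range(230,290) for v in range(110,265) if d[v,u]>0])
a=P[(P[:,2]>.21)&(P[:,2]<.27)&(abs(P[:,1])<.12)]; i=a[:,0].argsort()[:12]; print(np.round(a[i],3))
E
```

```text
blk 11 [285.6 274.5] [ 0.4613 -0.0263]
grn 8 [309.1 287.1] [ 0.4197 -0.1074]
org 32 [331.5 276.5] [ 0.456  -0.1821]
wb 65 [355.3 275.4] [ 0.4608 -0.2622]
amb 49 [377.9 281.1] [ 0.4426 -0.3382]
wv 25 [399.4 281.6] [ 0.443  -0.4173]
blue [0.4726 0.3403] L 0.20055217507472858 pockets +y [0.4715 0.4063] -y [0.4738 0.2743]
yel [0.4583 0.1343] L 0.20318419623212883 pockets +y [0.4636 0.2001] -y [0.453  0.0685]
[[0.54  0.021 0.254]
 [0.54  0.033 0.251]
 [0.54  0.018 0.252]
 [0.54  0.03  0.248]
 [0.54  0.037 0.246]
 [0.54  0.024 0.248]
 [0.54  0.015 0.249]
 [0.54  0.027 0.246]
 [0.543 0.027 0.255]
 [0.543 0.033 0.25 ]
 [0.543 0.036 0.249]
 [0.543 0.021 0.251]]
```

```bash
python3 -m handwheel '[{"roll":-0.12,"tz":-3},{"roll":-0.12},{"roll":-0.12},{"roll":-0.12},{"roll":-0.12},{"roll":-0.12},{"roll":-0.12},{"roll":-0.12},{"roll":-0.12},{"roll":-0.12},{"roll":-0.053},{}]' 85 40
```

```text
$[0]: bad value
```

```bash
python3 -m handwheel '[{"tx":0,"ty":0,"tz":0,"roll":-0.12},{"tx":0,"ty":0,"tz":0,"roll":-0.12}]' 85 40; python3 -m handwheel --help | head -30
```

```text
t: 0.27
tool_pos: [0.1958, -0.5931, 0.2305]
tool_rot: [-3.016, -0.875, -0.0]
contact_force: [0.1, -0.1, 0.2]
opening: 0.0847
grip_force: 0.0invalid input: not JSON, or not a number
```

```bash
python3 -m handwheel '[{"tx":0,"ty":0,"tz":0,"roll":-0.12},{"tx":0,"ty":0,"tz":0,"roll":-0.12},{"tx":0,"ty":0,"tz":0,"roll":-0.12},{"tx":0,"ty":0,"tz":0,"roll":-0.12},{"tx":0,"ty":0,"tz":0,"roll":-0.12},{"tx":0,"ty":0,"tz":0,"roll":-0.12},{"tx":0,"ty":0,"tz":0,"roll":-0.12},{"tx":0,"ty":0,"tz":0,"roll":-0.12},{"tx":0,"ty":0,"tz":0,"roll":-0.053},{"tx":0,"ty":0,"tz":0,"roll":0}]'
```

```text
t: 1.1
tool_pos: [0.1958, -0.5932, 0.2306]
tool_rot: [-2.219, -2.223, -0.001]
contact_force: [0.4, 0.2, -0.2]
opening: 0.0848
grip_force: 0.0
```

```bash
python3 -m handwheel '[{"tx":33,"ty":21,"tz":0,"roll":0},{"tx":33,"ty":21,"tz":0,"roll":0},{"tx":33,"ty":21,"tz":0,"roll":0},{"tx":33,"ty":21,"tz":0,"roll":0},{"tx":33,"ty":21,"tz":0,"roll":0},{"tx":33,"ty":21,"tz":0,"roll":0},{"tx":33,"ty":21,"tz":0,"roll":0},{"tx":33,"ty":21,"tz":0,"roll":0},{"tx":33,"ty":21,"tz":0,"roll":0},{"tx":33,"ty":21,"tz":0,"roll":0},{"tx":33,"ty":21,"tz":0,"roll":0},{"tx":33,"ty":21,"tz":0,"roll":0}]'; python3 -m handwheel '[{"tx":15,"ty":8,"tz":0,"roll":0},{"tx":0,"ty":0,"tz":0,"roll":0},{"tx":0,"ty":0,"tz":0,"roll":0}]'; python3 - <<'E'
from h import *
E=wristE(); p,d=optics.get_image('wrist'); 
q=p[:,:,::-1].copy()
for P in [(.456,-.182,.084),(.4197,-.1074,.053),(.4613,-.0263,.053),(.4608,-.2622,.084)]:
    u=proj('wrist',P,E); cv2.drawMarker(q,tuple(int(v) for v in u),(255,0,255),0,10)
cv2.imwrite('pics/w1.png',q)
E
```

```text
t: 2.1
tool_pos: [0.448, -0.1954, 0.2312]
tool_rot: [2.222, 2.22, 0.0]
contact_force: [0.5, -0.8, -0.2]
opening: 0.0852
grip_force: 0.0
t: 2.35
tool_pos: [0.4555, -0.1816, 0.231]
tool_rot: [-2.219, -2.224, 0.001]
contact_force: [-1.2, -1.0, 0.0]
opening: 0.0846
grip_force: 0.0
```

View pics/w1.png

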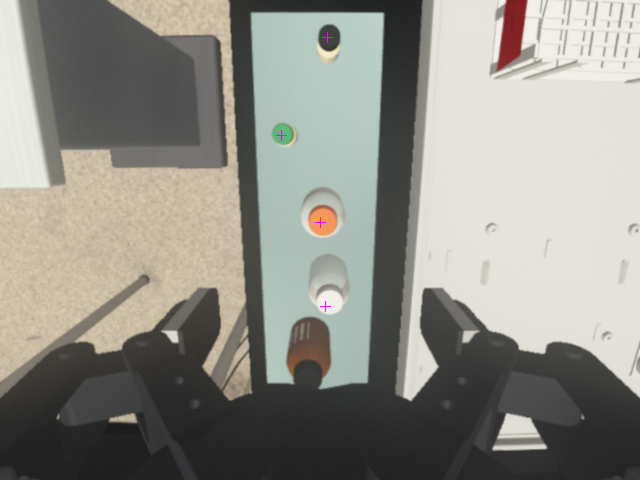

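w1: the projected estimates fall on the caps, at orange (321,222), green (284,134) and black (328,37), to within about 2 px. Going down on the orange bottle.

```bash
python3 -m handwheel '[{"tx":0,"ty":1,"tz":35,"roll":0},{"tx":0,"ty":0,"tz":35,"roll":0},{"tx":0,"ty":0,"tz":35,"roll":0},{"tx":0,"ty":0,"tz":35,"roll":0},{"tx":0,"ty":0,"tz":30,"roll":0},{"tx":0,"ty":0,"tz":20,"roll":0},{"tx":0,"ty":0,"tz":13,"roll":0},{"tx":0,"ty":0,"tz":0,"roll":0},{"tx":0,"ty":0,"tz":0,"roll":0}]'; python3 -m handwheel '[{"tx":0,"ty":0,"tz":0,"roll":0},{"tx":0,"ty":0,"tz":0,"roll":0},{"tx":0,"ty":0,"tz":0,"roll":0},{"tx":0,"ty":0,"tz":0,"roll":0},{"tx":0,"ty":0,"tz":0,"roll":0},{"tx":0,"ty":0,"tz":0,"roll":0},{"tx":0,"ty":0,"tz":0,"roll":0},{"tx":0,"ty":0,"tz":0,"roll":0},{"tx":0,"ty":0,"tz":0,"roll":0},{"tx":0,"ty":0,"tz":0,"roll":0}]' 30 40
```

```text
t: 3.15
tool_pos: [0.4554, -0.1831, 0.0277]
tool_rot: [-2.222, -2.218, 0.001]
contact_force: [0.4, 0.3, 0.7]
opening: 0.0847
grip_force: 0.0
t: 3.98
tool_pos: [0.4576, -0.1829, 0.0299]
tool_rot: [2.218, 2.221, 0.0]
contact_force: [-1.0, -0.4, 5.5]
opening: 0.0415
grip_force: 41.0
```

```bash
python3 -m handwheel '[{"tx":0,"ty":0,"tz":-8,"roll":0},{"tx":0,"ty":0,"tz":-18,"roll":0},{"tx":0,"ty":0,"tz":-24,"roll":0},{"tx":0,"ty":0,"tz":-24,"roll":0},{"tx":0,"ty":-8,"tz":-24,"roll":0},{"tx":8,"ty":-12,"tz":-12,"roll":0},{"tx":16,"ty":-14,"tz":0,"roll":0},{"tx":24,"ty":-10,"tz":0,"roll":0},{"tx":27,"ty":-4,"tz":0,"roll":0},{"tx":27,"ty":0,"tz":0,"roll":0},{"tx":27,"ty":0,"tz":0,"roll":0},{"tx":27,"ty":0,"tz":0,"roll":0}]'; python3 -m handwheel '[{"tx":27,"ty":0,"tz":0,"roll":0},{"tx":27,"ty":0,"tz":0,"roll":0},{"tx":27,"ty":0,"tz":0,"roll":0},{"tx":27,"ty":0,"tz":0,"roll":0},{"tx":27,"ty":4,"tz":0,"roll":0},{"tx":27,"ty":8,"tz":0,"roll":0},{"tx":27,"ty":10,"tz":0,"roll":0},{"tx":27,"ty":10,"tz":0,"roll":0},{"tx":27,"ty":10,"tz":0,"roll":0},{"tx":26,"ty":10,"tz":0,"roll":0},{"tx":20,"ty":6,"tz":0,"roll":0},{"tx":12,"ty":4,"tz":0,"roll":0}]'
```

```text
t: 4.98
tool_pos: [0.4077, -0.025, 0.1384]
tool_rot: [2.221, 2.222, 0.0]
contact_force: [0.7, -0.0, -0.7]
opening: 0.0411
grip_force: 40.6
t: 5.98
tool_pos: [0.47, 0.2768, 0.1383]
tool_rot: [-2.218, -2.224, 0.0]
contact_force: [-0.0, -0.4, -1.8]
opening: 0.0412
grip_force: 40.6
```

```bash
python3 -m handwheel '[{"tx":16,"ty":1,"tz":0,"roll":0},{"tx":20,"ty":1,"tz":0,"roll":0},{"tx":18,"ty":0,"tz":0,"roll":0},{"tx":10,"ty":0,"tz":8,"roll":0},{"tx":0,"ty":0,"tz":16,"roll":0},{"tx":0,"ty":0,"tz":20,"roll":0},{"tx":0,"ty":0,"tz":20,"roll":0},{"tx":0,"ty":0,"tz":16,"roll":0},{"tx":0,"ty":0,"tz":10,"roll":0},{"tx":0,"ty":0,"tz":5,"roll":0},{"tx":0,"ty":0,"tz":0,"roll":0},{"tx":0,"ty":0,"tz":0,"roll":0}]'; python3 -m handwheel '[{"tx":0,"ty":0,"tz":4,"roll":0},{"tx":0,"ty":0,"tz":4,"roll":0},{"tx":0,"ty":0,"tz":1,"roll":0},{"tx":0,"ty":0,"tz":0,"roll":0},{"tx":0,"ty":0,"tz":0,"roll":0}]'
```

```text
t: 6.98
tool_pos: [0.4723, 0.3388, 0.0438]
tool_rot: [2.22, 2.222, 0.001]
contact_force: [0.5, 0.2, -0.2]
opening: 0.0411
grip_force: 40.6
t: 7.4
tool_pos: [0.472, 0.3388, 0.0344]
tool_rot: [2.22, 2.223, 0.0]
contact_force: [0.2, -1.2, -0.8]
opening: 0.041
grip_force: 40.6
```

```bash
python3 -m handwheel '[{"tx":0,"ty":0,"tz":2,"roll":0},{"tx":0,"ty":0,"tz":0,"roll":0},{"tx":0,"ty":0,"tz":0,"roll":0}]'; python3 -m handwheel '[{"tx":0,"ty":0,"tz":2,"roll":0},{"tx":0,"ty":0,"tz":0,"roll":0},{"tx":0,"ty":0,"tz":0,"roll":0}]'
```

```text
t: 7.65
tool_pos: [0.4719, 0.3388, 0.0322]
tool_rot: [-2.22, -2.223, 0.0]
contact_force: [-0.3, 0.1, -1.3]
opening: 0.0413
grip_force: 40.6
t: 7.9
tool_pos: [0.4722, 0.3391, 0.0319]
tool_rot: [-2.22, -2.223, 0.0]
contact_force: [-3.5, -2.0, 8.1]
opening: 0.041
grip_force: 41.4
```

```bash
python3 -m handwheel '[{"tx":0,"ty":0,"tz":0,"roll":0},{"tx":0,"ty":0,"tz":0,"roll":0},{"tx":0,"ty":0,"tz":0,"roll":0},{"tx":0,"ty":0,"tz":0,"roll":0},{"tx":0,"ty":0,"tz":0,"roll":0},{"tx":0,"ty":0,"tz":0,"roll":0},{"tx":0,"ty":0,"tz":0,"roll":0},{"tx":0,"ty":0,"tz":0,"roll":0}]' 80; python3 -m handwheel '[{"tx":0,"ty":0,"tz":-10,"roll":0},{"tx":0,"ty":0,"tz":-20,"roll":0},{"tx":0,"ty":0,"tz":-30,"roll":0},{"tx":0,"ty":0,"tz":-30,"roll":0},{"tx":0,"ty":0,"tz":-25,"roll":0},{"tx":-15,"ty":-10,"tz":0,"roll":0},{"tx":-30,"ty":-15,"tz":0,"roll":0},{"tx":-36,"ty":-15,"tz":0,"roll":0},{"tx":-36,"ty":-15,"tz":0,"roll":0},{"tx":-38,"ty":-8,"tz":0,"roll":0},{"tx":-38,"ty":0,"tz":0,"roll":0},{"tx":-38,"ty":0,"tz":0,"roll":0}]'; python3 -c "
from h import *
p,d=optics.get_image('top'); cv2.imwrite('pics/t1.png',cv2.resize(p[225:305,140:440,::-1],None,fx=2.6,fy=2.6,interpolation=2))"
```

```text
t: 8.57
tool_pos: [0.4719, 0.3388, 0.0302]
tool_rot: [-2.22, -2.222, 0.0]
contact_force: [-0.2, -0.2, 0.5]
opening: 0.0797
grip_force: 0.0
t: 9.57
tool_pos: [0.4085, 0.1064, 0.1462]
tool_rot: [2.218, 2.223, 0.002]
contact_force: [0.3, -0.3, 0.6]
opening: 0.0799
grip_force: 0.0
```

View pics/t1.png

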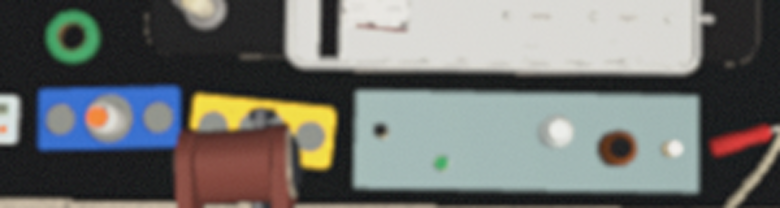

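t1: the orange bottle stands in the blue tray's middle pocket, crop (97,117). Next the green vial.

```bash
python3 -m handwheel '[{"tx":-36,"ty":2,"tz":0,"roll":0},{"tx":-36,"ty":2,"tz":0,"roll":0},{"tx":-36,"ty":2,"tz":0,"roll":0},{"tx":-36,"ty":2,"tz":0,"roll":0},{"tx":-36,"ty":2,"tz":0,"roll":0},{"tx":-24,"ty":2,"tz":0,"roll":0},{"tx":-10,"ty":0,"tz":0,"roll":0},{"tx":0,"ty":0,"tz":15,"roll":0},{"tx":0,"ty":0,"tz":30,"roll":0},{"tx":0,"ty":0,"tz":30,"roll":0},{"tx":0,"ty":0,"tz":25,"roll":0},{"tx":0,"ty":0,"tz":10,"roll":0}]' 60; python3 -m handwheel '[{"tx":0,"ty":0,"tz":0,"roll":0},{"tx":0,"ty":0,"tz":0,"roll":0}]'
```

```text
t: 10.62
tool_pos: [0.4189, -0.1046, 0.032]
tool_rot: [-2.216, -2.219, 0.003]
contact_force: [-0.9, -0.6, -0.1]
opening: 0.0597
grip_force: 0.0
t: 10.78
tool_pos: [0.4217, -0.106, 0.0359]
tool_rot: [-2.22, -2.223, -0.0]
contact_force: [0.7, 0.3, 0.4]
opening: 0.0601
grip_force: 0.0
```

```bash
python3 -m handwheel '[{"tx":-1,"ty":-1,"tz":10,"roll":0},{"tx":0,"ty":0,"tz":8,"roll":0},{"tx":0,"ty":0,"tz":0,"roll":0},{"tx":0,"ty":0,"tz":0,"roll":0}]'; python3 -m handwheel '[{"tx":0,"ty":0,"tz":0,"roll":0},{"tx":0,"ty":0,"tz":0,"roll":0},{"tx":0,"ty":0,"tz":0,"roll":0},{"tx":0,"ty":0,"tz":0,"roll":0},{"tx":0,"ty":0,"tz":0,"roll":0},{"tx":0,"ty":0,"tz":0,"roll":0},{"tx":0,"ty":0,"tz":0,"roll":0},{"tx":0,"ty":0,"tz":0,"roll":0},{"tx":0,"ty":0,"tz":0,"roll":0},{"tx":0,"ty":0,"tz":0,"roll":0}]' 12 30
```

```text
t: 11.12
tool_pos: [0.4203, -0.1072, 0.0172]
tool_rot: [-2.22, -2.222, 0.0]
contact_force: [0.1, -0.2, -0.3]
opening: 0.06
grip_force: 0.0
t: 11.95
tool_pos: [0.4208, -0.1075, 0.0178]
tool_rot: [2.22, 2.222, 0.0]
contact_force: [-0.8, -1.0, 5.5]
opening: 0.0208
grip_force: 29.8
```

```bash
python3 -m handwheel '[{"tx":0,"ty":0,"tz":-10,"roll":0},{"tx":0,"ty":0,"tz":-22,"roll":0},{"tx":0,"ty":0,"tz":-28,"roll":0},{"tx":0,"ty":0,"tz":-28,"roll":0},{"tx":0,"ty":-4,"tz":-22,"roll":0},{"tx":10,"ty":-6,"tz":-10,"roll":0},{"tx":20,"ty":0,"tz":0,"roll":0},{"tx":28,"ty":0,"tz":0,"roll":0},{"tx":30,"ty":0,"tz":0,"roll":0},{"tx":30,"ty":0,"tz":0,"roll":0},{"tx":30,"ty":0,"tz":0,"roll":0},{"tx":30,"ty":0,"tz":0,"roll":0}]'; python3 -m handwheel '[{"tx":30,"ty":0,"tz":0,"roll":0},{"tx":30,"ty":0,"tz":0,"roll":0},{"tx":30,"ty":2,"tz":0,"roll":0},{"tx":30,"ty":6,"tz":0,"roll":0},{"tx":30,"ty":8,"tz":0,"roll":0},{"tx":30,"ty":8,"tz":0,"roll":0},{"tx":30,"ty":8,"tz":0,"roll":0},{"tx":30,"ty":8,"tz":0,"roll":0},{"tx":30,"ty":8,"tz":0,"roll":0},{"tx":28,"ty":8,"tz":0,"roll":0},{"tx":24,"ty":4,"tz":0,"roll":0},{"tx":14,"ty":1,"tz":0,"roll":0}]'; python3 -m handwheel '[{"tx":0,"ty":0,"tz":0,"roll":0},{"tx":0,"ty":0,"tz":0,"roll":0}]'
```

```text
t: 12.95
tool_pos: [0.4094, 0.0721, 0.1372]
tool_rot: [-2.22, -2.222, 0.0]
contact_force: [1.5, -0.5, 0.5]
opening: 0.021
grip_force: 29.5
t: 13.95
tool_pos: [0.4707, 0.4088, 0.137]
tool_rot: [-2.219, -2.224, 0.001]
contact_force: [0.3, -0.3, 0.8]
opening: 0.0211
grip_force: 29.5
t: 14.12
tool_pos: [0.4703, 0.4065, 0.1369]
tool_rot: [2.219, 2.223, -0.003]
contact_force: [0.1, -0.2, -1.1]
opening: 0.0212
grip_force: 29.5
```

```bash
python3 -m handwheel '[{"tx":0,"ty":1,"tz":12,"roll":0},{"tx":0,"ty":0,"tz":24,"roll":0},{"tx":0,"ty":0,"tz":28,"roll":0},{"tx":0,"ty":0,"tz":24,"roll":0},{"tx":0,"ty":0,"tz":14,"roll":0},{"tx":0,"ty":0,"tz":8,"roll":0},{"tx":0,"ty":0,"tz":4,"roll":0},{"tx":0,"ty":0,"tz":0,"roll":0},{"tx":0,"ty":0,"tz":0,"roll":0}]'; python3 -m handwheel '[{"tx":0,"ty":0,"tz":2,"roll":0},{"tx":0,"ty":0,"tz":0,"roll":0},{"tx":0,"ty":0,"tz":0,"roll":0}]'; python3 -m handwheel '[{"tx":0,"ty":0,"tz":1,"roll":0},{"tx":0,"ty":0,"tz":0,"roll":0},{"tx":0,"ty":0,"tz":0,"roll":0}]'
```

```text
t: 14.87
tool_pos: [0.4728, 0.4071, 0.0246]
tool_rot: [2.22, 2.222, 0.003]
contact_force: [-0.2, 0.3, 0.1]
opening: 0.0211
grip_force: 29.5
t: 15.12
tool_pos: [0.4724, 0.4072, 0.0223]
tool_rot: [2.22, 2.222, 0.002]
contact_force: [-0.5, -0.6, -0.0]
opening: 0.0208
grip_force: 29.5
t: 15.37
tool_pos: [0.4719, 0.4068, 0.0204]
tool_rot: [2.22, 2.223, 0.0]
contact_force: [0.7, 1.1, -0.3]
opening: 0.0208
grip_force: 29.5
```

```bash
python3 -m handwheel '[{"tx":0,"ty":0,"tz":1.5,"roll":0},{"tx":0,"ty":0,"tz":0,"roll":0},{"tx":0,"ty":0,"tz":0,"roll":0}]'
```

```text
t: 15.62
tool_pos: [0.4721, 0.407, 0.0199]
tool_rot: [-2.22, -2.223, -0.0]
contact_force: [-1.9, -1.3, 5.2]
opening: 0.021
grip_force: 30.0
```

```bash
python3 -m handwheel '[{"tx":0,"ty":0,"tz":0,"roll":0},{"tx":0,"ty":0,"tz":0,"roll":0},{"tx":0,"ty":0,"tz":0,"roll":0},{"tx":0,"ty":0,"tz":0,"roll":0},{"tx":0,"ty":0,"tz":0,"roll":0},{"tx":0,"ty":0,"tz":-8,"roll":0},{"tx":0,"ty":0,"tz":-20,"roll":0},{"tx":0,"ty":0,"tz":-30,"roll":0},{"tx":0,"ty":0,"tz":-30,"roll":0},{"tx":0,"ty":0,"tz":-25,"roll":0},{"tx":-15,"ty":-10,"tz":-8,"roll":0},{"tx":-30,"ty":-15,"tz":0,"roll":0}]' 55; python3 -m handwheel '[{"tx":-36,"ty":-15,"tz":0,"roll":0},{"tx":-36,"ty":-14,"tz":0,"roll":0},{"tx":-38,"ty":-8,"tz":0,"roll":0},{"tx":-38,"ty":0,"tz":0,"roll":0},{"tx":-38,"ty":0,"tz":0,"roll":0},{"tx":-38,"ty":0,"tz":0,"roll":0},{"tx":-38,"ty":0,"tz":0,"roll":0},{"tx":-38,"ty":0,"tz":0,"roll":0},{"tx":-38,"ty":0,"tz":0,"roll":0},{"tx":-30,"ty":0,"tz":0,"roll":0},{"tx":-18,"ty":0,"tz":0,"roll":0},{"tx":0,"ty":0,"tz":0,"roll":0}]'; python3 -m handwheel '[{"tx":0,"ty":0,"tz":0,"roll":0},{"tx":0,"ty":0,"tz":0,"roll":0}]'
```

```text
t: 16.62
tool_pos: [0.4497, 0.3644, 0.1453]
tool_rot: [2.217, 2.223, 0.015]
contact_force: [0.5, -1.0, -0.3]
opening: 0.0552
grip_force: 0.0
t: 17.62
tool_pos: [0.4105, -0.0271, 0.1407]
tool_rot: [2.224, 2.216, 0.0]
contact_force: [-0.4, 0.0, -0.9]
opening: 0.0546
grip_force: 0.0
t: 17.78
tool_pos: [0.4104, -0.0237, 0.1401]
tool_rot: [-2.22, -2.223, -0.001]
contact_force: [0.2, -0.4, -0.2]
opening: 0.0548
grip_force: 0.0
```

```bash
python3 -m handwheel '[{"tx":-2,"ty":15,"tz":0,"roll":0},{"tx":0,"ty":25,"tz":5,"roll":0},{"tx":0,"ty":11,"tz":15,"roll":0},{"tx":0,"ty":0,"tz":28,"roll":0},{"tx":0,"ty":0,"tz":28,"roll":0},{"tx":0,"ty":0,"tz":25,"roll":0},{"tx":0,"ty":0,"tz":15,"roll":0},{"tx":0,"ty":0,"tz":6,"roll":0},{"tx":0,"ty":0,"tz":0,"roll":0},{"tx":0,"ty":0,"tz":0,"roll":0}]'; python3 -m handwheel '[{"tx":0,"ty":0,"tz":0,"roll":0},{"tx":0,"ty":0,"tz":0,"roll":0},{"tx":0,"ty":0,"tz":0,"roll":0},{"tx":0,"ty":0,"tz":0,"roll":0},{"tx":0,"ty":0,"tz":0,"roll":0},{"tx":0,"ty":0,"tz":0,"roll":0},{"tx":0,"ty":0,"tz":0,"roll":0},{"tx":0,"ty":0,"tz":0,"roll":0},{"tx":0,"ty":0,"tz":0,"roll":0}]' 12 30
```

```text
t: 18.62
tool_pos: [0.4618, -0.0255, 0.0184]
tool_rot: [2.218, 2.224, 0.001]
contact_force: [0.1, -0.5, 0.1]
opening: 0.0552
grip_force: 0.0
t: 19.37
tool_pos: [0.4625, -0.0264, 0.0194]
tool_rot: [2.219, 2.221, 0.002]
contact_force: [-1.6, 0.6, 5.8]
opening: 0.021
grip_force: 29.5
```

```bash
python3 -m handwheel '[{"tx":0,"ty":0,"tz":-10,"roll":0},{"tx":0,"ty":0,"tz":-22,"roll":0},{"tx":0,"ty":-10,"tz":-28,"roll":0},{"tx":0,"ty":-18,"tz":-28,"roll":0},{"tx":0,"ty":-18,"tz":-22,"roll":0},{"tx":10,"ty":-6,"tz":-10,"roll":0},{"tx":20,"ty":0,"tz":0,"roll":0},{"tx":28,"ty":0,"tz":0,"roll":0},{"tx":30,"ty":0,"tz":0,"roll":0},{"tx":30,"ty":0,"tz":0,"roll":0},{"tx":30,"ty":8,"tz":0,"roll":0},{"tx":30,"ty":12,"tz":0,"roll":0}]'; python3 -m handwheel '[{"tx":30,"ty":14,"tz":0,"roll":0},{"tx":30,"ty":14,"tz":0,"roll":0},{"tx":28,"ty":10,"tz":0,"roll":0},{"tx":22,"ty":5,"tz":0,"roll":0},{"tx":12,"ty":1,"tz":0,"roll":0},{"tx":0,"ty":0,"tz":0,"roll":0},{"tx":0,"ty":0,"tz":0,"roll":0}]'
```

```text
t: 20.37
tool_pos: [0.4286, 0.1532, 0.1383]
tool_rot: [2.22, 2.222, 0.001]
contact_force: [-0.2, -0.3, 0.2]
opening: 0.0209
grip_force: 29.6
t: 20.95
tool_pos: [0.4726, 0.2735, 0.1378]
tool_rot: [2.219, 2.223, -0.002]
contact_force: [-0.1, -0.1, -0.6]
opening: 0.021
grip_force: 29.6
```

```bash
python3 -m handwheel '[{"tx":0,"ty":0,"tz":12,"roll":0},{"tx":0,"ty":0,"tz":24,"roll":0},{"tx":0,"ty":0,"tz":28,"roll":0},{"tx":0,"ty":0,"tz":24,"roll":0},{"tx":0,"ty":0,"tz":14,"roll":0},{"tx":0,"ty":0,"tz":8,"roll":0},{"tx":0,"ty":0,"tz":4,"roll":0},{"tx":0,"ty":0,"tz":1,"roll":0},{"tx":0,"ty":0,"tz":0,"roll":0}]'; python3 -m handwheel '[{"tx":0,"ty":0,"tz":1.5,"roll":0},{"tx":0,"ty":0,"tz":0,"roll":0},{"tx":0,"ty":0,"tz":0,"roll":0}]'; python3 -m handwheel '[{"tx":0,"ty":0,"tz":1.5,"roll":0},{"tx":0,"ty":0,"tz":0,"roll":0},{"tx":0,"ty":0,"tz":0,"roll":0}]'
```

```text
t: 21.7
tool_pos: [0.4736, 0.2736, 0.0235]
tool_rot: [2.221, 2.221, 0.002]
contact_force: [0.8, -1.0, -0.3]
opening: 0.0204
grip_force: 29.6
t: 21.95
tool_pos: [0.4736, 0.2741, 0.0222]
tool_rot: [2.22, 2.222, 0.002]
contact_force: [-0.1, 0.2, -0.1]
opening: 0.0207
grip_force: 29.6
t: 22.2
tool_pos: [0.4738, 0.2742, 0.0214]
tool_rot: [2.22, 2.222, 0.002]
contact_force: [-1.8, -0.2, 5.1]
opening: 0.0209
grip_force: 30.2
```

```bash
python3 -m handwheel '[{"tx":0,"ty":0,"tz":0,"roll":0},{"tx":0,"ty":0,"tz":0,"roll":0},{"tx":0,"ty":0,"tz":0,"roll":0},{"tx":0,"ty":0,"tz":0,"roll":0},{"tx":0,"ty":0,"tz":0,"roll":0},{"tx":0,"ty":0,"tz":-8,"roll":0},{"tx":0,"ty":0,"tz":-20,"roll":0},{"tx":0,"ty":0,"tz":-30,"roll":0},{"tx":0,"ty":0,"tz":-30,"roll":0},{"tx":0,"ty":0,"tz":-25,"roll":0},{"tx":-15,"ty":-15,"tz":-12,"roll":0},{"tx":-30,"ty":-20,"tz":0,"roll":0}]' 55; python3 -m handwheel '[{"tx":-34,"ty":-20,"tz":0,"roll":0},{"tx":-38,"ty":-8,"tz":0,"roll":0},{"tx":-38,"ty":0,"tz":0,"roll":0},{"tx":-38,"ty":0,"tz":0,"roll":0},{"tx":-38,"ty":0,"tz":0,"roll":0},{"tx":-38,"ty":0,"tz":0,"roll":0},{"tx":-38,"ty":0,"tz":0,"roll":0},{"tx":-38,"ty":4,"tz":0,"roll":0},{"tx":-38,"ty":6,"tz":0,"roll":0},{"tx":-38,"ty":8,"tz":0,"roll":0},{"tx":-38,"ty":8,"tz":0,"roll":0},{"tx":-38,"ty":6,"tz":0,"roll":0}]' 82; python3 -m handwheel '[{"tx":-38,"ty":0,"tz":0,"roll":0},{"tx":-38,"ty":0,"tz":0,"roll":0},{"tx":-26,"ty":0,"tz":0,"roll":0},{"tx":-13,"ty":0,"tz":0,"roll":0},{"tx":0,"ty":0,"tz":0,"roll":0},{"tx":0,"ty":0,"tz":0,"roll":0}]'; python3 - <<'E'
from h import *
E=wristE(); p,d=optics.get_image('wrist'); 
q=p[:,:,::-1].copy()
for P in [(.4426,-.3382,.09),(.4608,-.2622,.084)]:
    u=proj('wrist',P,E); cv2.drawMarker(q,tuple(int(v) for v in u),(255,0,255),0,10)
cv2.imwrite('pics/w2.png',q)
p,d=optics.get_image('top'); cv2.imwrite('pics/t2.png',cv2.resize(p[225:305,140:440,::-1],None,fx=2.6,fy=2.6,interpolation=2))
E
```

```text
t: 23.2
tool_pos: [0.4412, 0.2307, 0.1505]
tool_rot: [2.215, 2.223, 0.014]
contact_force: [1.0, -1.4, 0.8]
opening: 0.0553
grip_force: 0.0
t: 24.2
tool_pos: [0.4427, -0.2255, 0.1456]
tool_rot: [2.22, 2.221, 0.001]
contact_force: [-0.6, -0.4, 0.6]
opening: 0.0821
grip_force: 0.0
t: 24.7
tool_pos: [0.4425, -0.3379, 0.1449]
tool_rot: [-2.22, -2.221, -0.001]
contact_force: [0.9, -1.1, -0.3]
opening: 0.0821
grip_force: 0.0
```

View pics/w2.png

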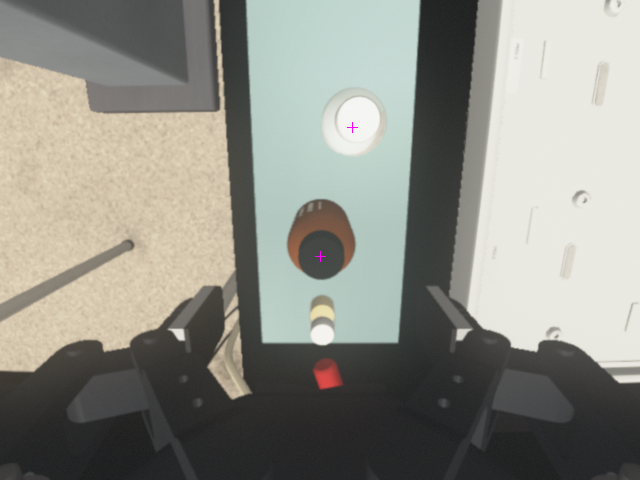

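View pics/t2.png

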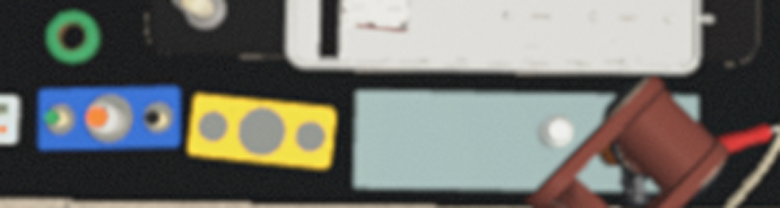

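w2: the amber cap at (321,254) lies on the estimate. t2: the blue kit is complete, with green at (52,118), orange at (97,117) and black at (152,117). Now gripping the amber bottle.

```bash
python3 -m handwheel '[{"tx":0,"ty":0,"tz":15,"roll":0},{"tx":0,"ty":0,"tz":28,"roll":0},{"tx":0,"ty":0,"tz":28,"roll":0},{"tx":0,"ty":0,"tz":25,"roll":0},{"tx":0,"ty":0,"tz":15,"roll":0},{"tx":0,"ty":0,"tz":6,"roll":0},{"tx":0,"ty":0,"tz":0,"roll":0},{"tx":0,"ty":0,"tz":0,"roll":0}]'; python3 -m handwheel '[{"tx":0,"ty":0,"tz":0,"roll":0},{"tx":0,"ty":0,"tz":0,"roll":0},{"tx":0,"ty":0,"tz":0,"roll":0},{"tx":0,"ty":0,"tz":0,"roll":0},{"tx":0,"ty":0,"tz":0,"roll":0},{"tx":0,"ty":0,"tz":0,"roll":0},{"tx":0,"ty":0,"tz":0,"roll":0},{"tx":0,"ty":0,"tz":0,"roll":0},{"tx":0,"ty":0,"tz":0,"roll":0}]' 35 45
```

```text
t: 25.47
tool_pos: [0.4432, -0.3377, 0.0286]
tool_rot: [2.218, 2.223, 0.0]
contact_force: [0.0, 0.2, 0.4]
opening: 0.0821
grip_force: 0.0
t: 26.22
tool_pos: [0.4436, -0.3392, 0.0295]
tool_rot: [2.219, 2.221, 0.0]
contact_force: [-0.3, 1.0, 5.6]
opening: 0.0463
grip_force: 47.1
```

```bash
python3 -m handwheel '[{"tx":0,"ty":0,"tz":-8,"roll":0},{"tx":0,"ty":0,"tz":-18,"roll":0},{"tx":0,"ty":0,"tz":-26,"roll":0},{"tx":0,"ty":0,"tz":-26,"roll":0},{"tx":0,"ty":-4,"tz":-24,"roll":0},{"tx":8,"ty":-8,"tz":-12,"roll":0},{"tx":16,"ty":-10,"tz":0,"roll":0},{"tx":24,"ty":-8,"tz":0,"roll":0},{"tx":27,"ty":-4,"tz":0,"roll":0},{"tx":27,"ty":0,"tz":0,"roll":0},{"tx":27,"ty":0,"tz":0,"roll":0},{"tx":27,"ty":0,"tz":0,"roll":0}]'; python3 -m handwheel '[{"tx":27,"ty":0,"tz":0,"roll":0},{"tx":27,"ty":0,"tz":0,"roll":0},{"tx":27,"ty":0,"tz":0,"roll":0},{"tx":27,"ty":0,"tz":0,"roll":0},{"tx":27,"ty":0,"tz":0,"roll":0},{"tx":27,"ty":0,"tz":0,"roll":0},{"tx":27,"ty":0,"tz":0,"roll":0},{"tx":27,"ty":4,"tz":0,"roll":0},{"tx":27,"ty":8,"tz":0,"roll":0},{"tx":27,"ty":10,"tz":0,"roll":0},{"tx":24,"ty":12,"tz":0,"roll":0},{"tx":16,"ty":10,"tz":0,"roll":0}]'; python3 -m handwheel '[{"tx":6,"ty":4,"tz":0,"roll":0},{"tx":0,"ty":0,"tz":0,"roll":0},{"tx":0,"ty":0,"tz":0,"roll":0}]'
```

```text
t: 27.22
tool_pos: [0.4077, -0.1809, 0.1416]
tool_rot: [-2.221, -2.221, 0.0]
contact_force: [-0.2, -0.1, -0.9]
opening: 0.0462
grip_force: 46.4
t: 28.22
tool_pos: [0.452, 0.1298, 0.1417]
tool_rot: [-2.218, -2.224, -0.0]
contact_force: [0.8, 0.4, -0.7]
opening: 0.0463
grip_force: 46.4
t: 28.47
tool_pos: [0.4556, 0.1334, 0.1415]
tool_rot: [-2.22, -2.223, 0.002]
contact_force: [-0.2, 0.5, -2.7]
opening: 0.0466
grip_force: 46.4
```

Target is x 0.458, y 0.134, with contact expected near z 0.031.

```bash
python3 -m handwheel '[{"tx":1,"ty":2,"tz":10,"roll":0},{"tx":0,"ty":0,"tz":20,"roll":0},{"tx":0,"ty":0,"tz":24,"roll":0},{"tx":0,"ty":0,"tz":22,"roll":0},{"tx":0,"ty":0,"tz":16,"roll":0},{"tx":0,"ty":0,"tz":9,"roll":0},{"tx":0,"ty":0,"tz":5,"roll":0},{"tx":0,"ty":0,"tz":1,"roll":0},{"tx":0,"ty":0,"tz":0,"roll":0}]'; python3 -m handwheel '[{"tx":0,"ty":0,"tz":1.5,"roll":0},{"tx":0,"ty":0,"tz":0,"roll":0},{"tx":0,"ty":0,"tz":0,"roll":0}]'; python3 -m handwheel '[{"tx":0,"ty":0,"tz":1.5,"roll":0},{"tx":0,"ty":0,"tz":0,"roll":0},{"tx":0,"ty":0,"tz":0,"roll":0}]'
```

```text
t: 29.22
tool_pos: [0.4585, 0.1345, 0.0352]
tool_rot: [2.221, 2.222, 0.001]
contact_force: [-0.0, 0.0, -0.9]
opening: 0.0464
grip_force: 46.5
t: 29.47
tool_pos: [0.4589, 0.1349, 0.0342]
tool_rot: [2.22, 2.222, 0.002]
contact_force: [0.2, 1.1, -0.2]
opening: 0.0462
grip_force: 46.5
t: 29.72
tool_pos: [0.4582, 0.1348, 0.0319]
tool_rot: [2.22, 2.223, 0.0]
contact_force: [-0.5, 0.6, -1.2]
opening: 0.0464
grip_force: 46.5
```

```bash
python3 -m handwheel '[{"tx":0,"ty":0,"tz":1.5,"roll":0},{"tx":0,"ty":0,"tz":0,"roll":0},{"tx":0,"ty":0,"tz":0,"roll":0}]'
```

```text
t: 29.97
tool_pos: [0.4584, 0.1349, 0.0315]
tool_rot: [-2.22, -2.223, 0.001]
contact_force: [-2.9, -0.7, 7.4]
opening: 0.0465
grip_force: 47.3
```

```bash
python3 -m handwheel '[{"tx":0,"ty":0,"tz":0,"roll":0},{"tx":0,"ty":0,"tz":0,"roll":0},{"tx":0,"ty":0,"tz":0,"roll":0},{"tx":0,"ty":0,"tz":0,"roll":0},{"tx":0,"ty":0,"tz":0,"roll":0},{"tx":0,"ty":0,"tz":0,"roll":0},{"tx":0,"ty":0,"tz":-8,"roll":0},{"tx":0,"ty":0,"tz":-20,"roll":0},{"tx":0,"ty":0,"tz":-30,"roll":0},{"tx":0,"ty":-8,"tz":-30,"roll":0},{"tx":0,"ty":-18,"tz":-25,"roll":0},{"tx":-15,"ty":-16,"tz":0,"roll":0}]' 80; python3 -m handwheel '[{"tx":-30,"ty":-6,"tz":0,"roll":0},{"tx":-38,"ty":0,"tz":0,"roll":0},{"tx":-38,"ty":0,"tz":0,"roll":0},{"tx":-38,"ty":0,"tz":0,"roll":0},{"tx":-38,"ty":0,"tz":0,"roll":0},{"tx":-38,"ty":0,"tz":0,"roll":0},{"tx":-38,"ty":0,"tz":0,"roll":0},{"tx":-38,"ty":0,"tz":0,"roll":0},{"tx":-38,"ty":4,"tz":0,"roll":0},{"tx":-38,"ty":6,"tz":0,"roll":0},{"tx":-38,"ty":8,"tz":0,"roll":0},{"tx":-38,"ty":8,"tz":0,"roll":0}]' 60; python3 -m handwheel '[{"tx":-38,"ty":6,"tz":0,"roll":0},{"tx":-30,"ty":1,"tz":0,"roll":0},{"tx":-16,"ty":0,"tz":0,"roll":0},{"tx":-5,"ty":0,"tz":0,"roll":0},{"tx":0,"ty":0,"tz":0,"roll":0},{"tx":0,"ty":0,"tz":0,"roll":0}]'; python3 - <<'E'
from h import *
E=wristE(); p,d=optics.get_image('wrist'); 
q=p[:,:,::-1].copy()
for P in [(.443,-.4173,.053)]:
    u=proj('wrist',P,E); cv2.drawMarker(q,tuple(int(v) for v in u),(255,0,255),0,10); print(u)
cv2.imwrite('pics/w3.png',q)
E
```

```text
t: 30.97
tool_pos: [0.4194, 0.1212, 0.1505]
tool_rot: [2.213, 2.22, 0.015]
contact_force: [0.4, -0.4, 0.3]
opening: 0.0802
grip_force: 0.0
t: 31.97
tool_pos: [0.4365, -0.3304, 0.1439]
tool_rot: [2.221, 2.221, 0.0]
contact_force: [0.5, 0.4, 0.1]
opening: 0.0599
grip_force: 0.0
t: 32.47
tool_pos: [0.4436, -0.4165, 0.1433]
tool_rot: [-2.22, -2.222, -0.001]
contact_force: [0.3, 0.1, 0.4]
opening: 0.06
grip_force: 0.0
[319.39269954 241.46888982]
```

View pics/w3.png

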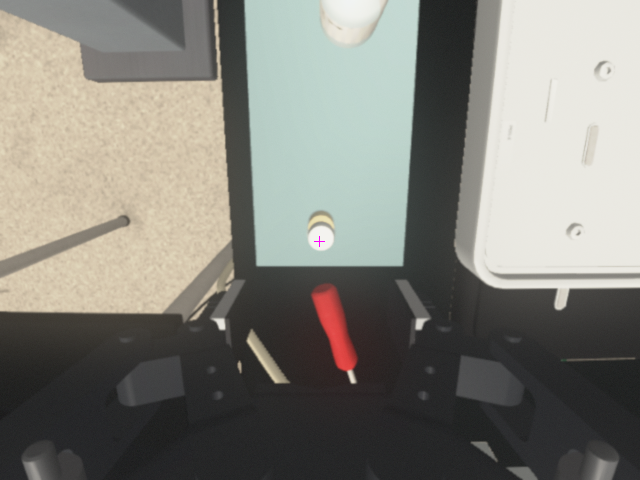

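w3: the white cap at (321,237) is 4 px above the mark, so about 2 mm towards +y. I'll correct for that and go down.

```bash
python3 -m handwheel '[{"tx":2,"ty":0,"tz":15,"roll":0},{"tx":0,"ty":0,"tz":30,"roll":0},{"tx":0,"ty":0,"tz":32,"roll":0},{"tx":0,"ty":0,"tz":26,"roll":0},{"tx":0,"ty":0,"tz":15,"roll":0},{"tx":0,"ty":0,"tz":7,"roll":0},{"tx":0,"ty":0,"tz":0,"roll":0},{"tx":0,"ty":0,"tz":0,"roll":0}]'; python3 -m handwheel '[{"tx":0,"ty":0,"tz":0,"roll":0},{"tx":0,"ty":0,"tz":0,"roll":0},{"tx":0,"ty":0,"tz":0,"roll":0},{"tx":0,"ty":0,"tz":0,"roll":0},{"tx":0,"ty":0,"tz":0,"roll":0},{"tx":0,"ty":0,"tz":0,"roll":0},{"tx":0,"ty":0,"tz":0,"roll":0},{"tx":0,"ty":0,"tz":0,"roll":0},{"tx":0,"ty":0,"tz":0,"roll":0}]' 12 30
```

```text
t: 33.18
tool_pos: [0.4442, -0.4148, 0.0191]
tool_rot: [2.219, 2.223, 0.0]
contact_force: [0.1, 0.5, 1.1]
opening: 0.0603
grip_force: 0.0
t: 33.93
tool_pos: [0.4445, -0.4161, 0.02]
tool_rot: [2.219, 2.221, -0.0]
contact_force: [0.2, 1.9, 6.7]
opening: 0.0209
grip_force: 29.7
```

```bash
python3 -m handwheel '[{"tx":0,"ty":0,"tz":-10,"roll":0},{"tx":0,"ty":0,"tz":-22,"roll":0},{"tx":0,"ty":0,"tz":-28,"roll":0},{"tx":0,"ty":0,"tz":-28,"roll":0},{"tx":0,"ty":-8,"tz":-22,"roll":0},{"tx":10,"ty":-10,"tz":-15,"roll":0},{"tx":20,"ty":-10,"tz":0,"roll":0},{"tx":28,"ty":-6,"tz":0,"roll":0},{"tx":30,"ty":0,"tz":0,"roll":0},{"tx":30,"ty":0,"tz":0,"roll":0},{"tx":30,"ty":0,"tz":0,"roll":0},{"tx":30,"ty":0,"tz":0,"roll":0}]'; python3 -m handwheel '[{"tx":30,"ty":0,"tz":0,"roll":0},{"tx":30,"ty":0,"tz":0,"roll":0},{"tx":30,"ty":0,"tz":0,"roll":0},{"tx":30,"ty":0,"tz":0,"roll":0},{"tx":30,"ty":0,"tz":0,"roll":0},{"tx":30,"ty":0,"tz":0,"roll":0},{"tx":30,"ty":0,"tz":0,"roll":0},{"tx":30,"ty":0,"tz":0,"roll":0},{"tx":30,"ty":0,"tz":0,"roll":0},{"tx":30,"ty":2,"tz":0,"roll":0},{"tx":30,"ty":6,"tz":0,"roll":0},{"tx":30,"ty":12,"tz":0,"roll":0}]'; python3 -m handwheel '[{"tx":30,"ty":14,"tz":0,"roll":0},{"tx":27,"ty":12,"tz":0,"roll":0},{"tx":17,"ty":7,"tz":0,"roll":0},{"tx":8,"ty":2,"tz":0,"roll":0},{"tx":0,"ty":0,"tz":0,"roll":0},{"tx":0,"ty":0,"tz":0,"roll":0}]'
```

```text
t: 34.93
tool_pos: [0.409, -0.2359, 0.1435]
tool_rot: [2.221, 2.222, 0.0]
contact_force: [0.5, 0.2, -0.4]
opening: 0.0209
grip_force: 29.5
t: 35.93
tool_pos: [0.4284, 0.1243, 0.1436]
tool_rot: [2.22, 2.223, 0.0]
contact_force: [0.8, -0.7, -0.5]
opening: 0.0208
grip_force: 29.5
t: 36.43
tool_pos: [0.4636, 0.2043, 0.1432]
tool_rot: [2.22, 2.223, -0.002]
contact_force: [-0.0, -0.0, -0.5]
opening: 0.0209
grip_force: 29.5
```

```bash
python3 -m handwheel '[{"tx":0,"ty":0,"tz":12,"roll":0},{"tx":0,"ty":0,"tz":24,"roll":0},{"tx":0,"ty":0,"tz":28,"roll":0},{"tx":0,"ty":0,"tz":26,"roll":0},{"tx":0,"ty":0,"tz":14,"roll":0},{"tx":0,"ty":0,"tz":9,"roll":0},{"tx":0,"ty":0,"tz":4,"roll":0},{"tx":0,"ty":0,"tz":1,"roll":0},{"tx":0,"ty":0,"tz":0,"roll":0}]'; python3 -m handwheel '[{"tx":0,"ty":0,"tz":1.5,"roll":0},{"tx":0,"ty":0,"tz":0,"roll":0},{"tx":0,"ty":0,"tz":0,"roll":0}]'; python3 -m handwheel '[{"tx":0,"ty":0,"tz":1.5,"roll":0},{"tx":0,"ty":0,"tz":0,"roll":0},{"tx":0,"ty":0,"tz":0,"roll":0}]'
```

```text
t: 37.18
tool_pos: [0.4646, 0.2045, 0.0259]
tool_rot: [2.221, 2.221, 0.002]
contact_force: [0.5, -0.0, -0.0]
opening: 0.0211
grip_force: 29.5
t: 37.43
tool_pos: [0.4648, 0.205, 0.0247]
tool_rot: [2.22, 2.222, 0.002]
contact_force: [1.2, -0.6, -0.5]
opening: 0.021
grip_force: 29.5
t: 37.68
tool_pos: [0.4641, 0.2048, 0.0224]
tool_rot: [2.22, 2.223, 0.0]
contact_force: [-1.3, 0.2, -0.4]
opening: 0.0209
grip_force: 29.5
```

```bash
python3 -m handwheel '[{"tx":0,"ty":0,"tz":1.5,"roll":0},{"tx":0,"ty":0,"tz":0,"roll":0},{"tx":0,"ty":0,"tz":0,"roll":0}]'
```

```text
t: 37.93
tool_pos: [0.4644, 0.205, 0.022]
tool_rot: [-2.22, -2.223, 0.0]
contact_force: [-3.1, 0.9, 7.2]
opening: 0.0211
grip_force: 30.3
```

Contact, so I release, rise and back off to look.

```bash
python3 -m handwheel '[{"tx":0,"ty":0,"tz":0,"roll":0},{"tx":0,"ty":0,"tz":0,"roll":0},{"tx":0,"ty":0,"tz":0,"roll":0},{"tx":0,"ty":0,"tz":0,"roll":0},{"tx":0,"ty":0,"tz":0,"roll":0},{"tx":0,"ty":0,"tz":-8,"roll":0},{"tx":0,"ty":0,"tz":-20,"roll":0},{"tx":0,"ty":0,"tz":-30,"roll":0},{"tx":0,"ty":0,"tz":-30,"roll":0},{"tx":0,"ty":0,"tz":-25,"roll":0},{"tx":-15,"ty":-15,"tz":-12,"roll":0},{"tx":-30,"ty":-20,"tz":0,"roll":0}]' 55; python3 -m handwheel '[{"tx":-34,"ty":-14,"tz":0,"roll":0},{"tx":-36,"ty":-6,"tz":0,"roll":0},{"tx":-36,"ty":0,"tz":0,"roll":0},{"tx":-36,"ty":0,"tz":0,"roll":0},{"tx":-36,"ty":0,"tz":0,"roll":0},{"tx":-36,"ty":0,"tz":0,"roll":0},{"tx":-36,"ty":0,"tz":0,"roll":0},{"tx":-30,"ty":0,"tz":0,"roll":0},{"tx":-15,"ty":0,"tz":0,"roll":0},{"tx":0,"ty":0,"tz":0,"roll":0},{"tx":0,"ty":0,"tz":0,"roll":0}]'; python3 -c "
from h import *
p,d=optics.get_image('top'); a=cv2.resize(p[225:305,140:440,::-1],(780,208),interpolation=2)
s,d=optics.get_image('scene'); b=cv2.resize(s[200:340,150:450,::-1],(780,364),interpolation=2)
cv2.imwrite('pics/t3.png',np.vstack([a,b]))"
```

```text
t: 38.93
tool_pos: [0.4322, 0.1613, 0.1514]
tool_rot: [2.214, 2.223, 0.013]
contact_force: [1.0, -0.9, 0.1]
opening: 0.0552
grip_force: 0.0
t: 39.85
tool_pos: [0.4094, -0.1357, 0.1462]
tool_rot: [-2.223, -2.22, -0.001]
contact_force: [0.7, 0.2, 0.5]
opening: 0.0552
grip_force: 0.0
```

View pics/t3.png

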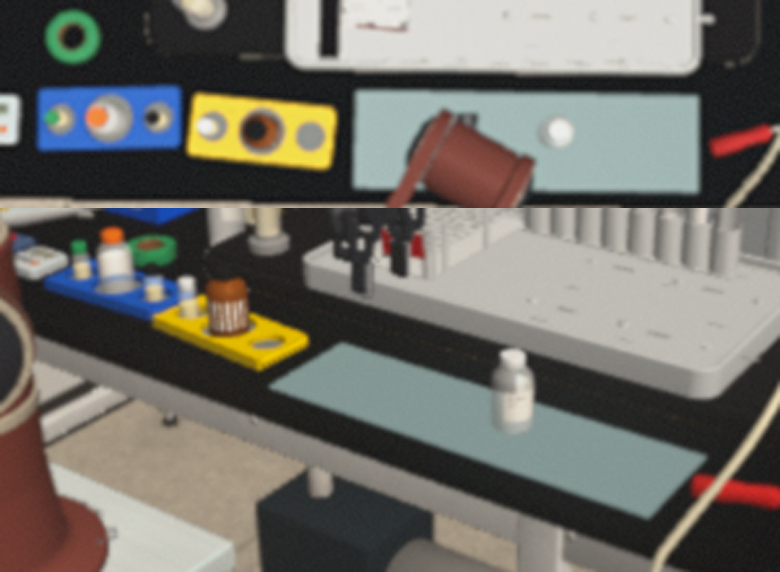

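t3: all five items stand upright in their pockets: green (58,118), orange (105,117), black (157,117), white vial (211,126) and amber (262,131). The white bottle (557,131) and the tape (73,37) haven't moved. Handing in.

```bash
python3 -c "
from station import ctrl
print(ctrl.finish_job())"
```

```text
the job is handed in; nothing more can be done
None
```

Both kits are made up and the job is handed in at about 40 s: all five items stand upright in their pockets, and the white bottle and tape roll were left where they were.

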